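Load a round seal blank into the engraver's feed chute

ROBOT

A 6-joint arm with a two-finger parallel gripper is mounted at the origin on the work surface. World frame = base frame: x ahead of the robot, y to its left, z up, the work surface at z = 0. Lengths are in m, angles in degrees, forces in N, time in s.
With the tool pointing down it reaches from about 0.375 to 0.9 m from the base axis. Payload 3.1 kg.
Tool frame: the origin (TCP) lies on the centre line of the jaws, within the pads' length; the fingertips stand 25 mm ahead of it and the grasp point (between the pads) lies 6 mm ahead of it; z points along the fingers, y is the line along which they close (so a half turn about z gives the same grasp; the last joint's range is limited). The gripper opens to 87 mm and grips with 3 to 60 N. Pads are 19 mm wide; open, the fingers measure 117 mm over their backs; the gripper's body (75 mm by 190 mm) begins 51 mm behind the grasp point.
Start: joints at [-75.201, 30.224, 82.088, -0, 67.689, -10.227], TCP at [0.264, -0.566, 0.248] pointing down, gripper open.
Joint ranges: [-176.69, 176.69], [-43.24, 126.21], [12.49, 139.97], [-82, 262], [0, 151.66], [-163.58, 163.58]. Speed limits (degrees/s): [159.86, 159.86, 180, 180, 180, 180].

INTERFACE

Orientations are given as a 3x3 rotation matrix whose columns are the frame's x, y, z axes.
In Python, from rig import * gives the robot as it stands.
- The arm moves only by the tool step_arm, never from a script. Its argument "steps" is a list of rows, each a list of 7 numbers: the shift along the tool's x, y, z normalised to -1 to 1, where 1 is 0.3 m, then the turn, a rotation vector about the tool's x, y, z normalised to -1 to 1, where 1 is 45 degrees, then the gripper's target within -1 to 1 (shut at 1, half-way at 0, fully open at -1). A call has 1 to 8 rows; each row is the pose to reach, as a shift and turn from the pose commanded when the call began, along the tool's axes at that moment; what a row does not reach only later rows make up. A row lasts 1/12 s, in which the tool goes at most 41.7 mm and 7.16 degrees, less where a joint would pass 70% of its speed; a pose out of reach is approached as far as the arm can. A call with a number of a shift or a turn outside -1 to 1 is refused whole. A call with a gripper value outside its range is refused whole. The fingers move at their own pace and stop on an object; the grip force is fixed at half the most. Time passes only in rows, so rows that repeat a pose let the fingers close. It gives the time, the measured TCP pose, the force, the opening and the grip force at its end, in the units of the state.
- read_state(): the state, without advancing time (a new reading comes with each control period).
- capture(name): name is "scene" or "top"; returns a dict with "image" (480x640x3 uint8, red, green, blue), "vertical_fov" (degrees; the focal length in pixels is half the picture's height over the tangent of half this angle, whatever the lens; pixels are square), "cx", "cy" (the principal point, pixels), "k1" (the pictures are not rectified: a ray, as slopes to the right and down, at radius r is drawn at 1 + k1 r^2 times it, then the intrinsics apply), "world_from_camera" (4x4, takes a point from camera to world coordinates). Camera axes: x right, y down, z forward; pixel columns grow to the right and rows downward; lengths in m; the calibration is good to about 2 mm. A picture is of the moment at which its call begins. There is no depth.
- hand_in(): hands the job in; it is judged then, once.
The state is a dict: "time_s": time; "joint_positions": joint angles; "qvel": joint speeds; "tau": joint torques, N m; "position": TCP position; "tcp_rot": TCP orientation; "force": force on the tool from outside, world axes, zero at the start; "moment": the same for the moment, N m; "opening": opening from 0.0 (shut) to 1.0 (fully open); "grasp_force": force on a finger pad.
Only numpy, scipy, OpenCV 4.12 (cv2) and the standard library are available. Lean on these libraries where they do the work, as an engineer would, in place of code of your own. Each camera call takes 0.05 s, during which the arm holds its last target. There are 200 camera calls.

TASK

Load the round stone seal blank into the engraver: lay it flat in the open upper end of the sloped feed chute, then push it down the chute from behind, past the brass spring keeper, until it sits firmly against the sprung stop of the escapement with the keeper sprung back behind it. Feel for the stop and press it only gently, so that it is not forced, then let go and leave the blank resting against the stop. Leave the other things on the desk where they are.

Things in the scene. Friction and masses are not known exactly. Their poses are not given: they have to be found in the camera images.
- blank: Round seal blank, a plain marbled stone disc, diameter 52 mm, 24 mm thick, 110 to 170 g, lying flat on the felt (top 2 mm above the desk). Origin at the centre of its underside, z along its axis. Changes places with seal_stone and paste_jar.
- chute: Steel feed chute of the desktop engraver, fixed. Origin on the floor's centre line at the upper (loading) edge; x straight down the slope (14 degrees), z normal to the floor, y across. Floor from x -5 to 255 mm. Walls 10 mm high (5 mm on +y from x 105 to 171), inner faces 80 mm apart at x 0, 56 mm from x 80 on. The blank does not slide down by itself (friction 0.5 to 0.7).
- load (a point): Centre line of the chute's floor at chute x = 45 mm: middle of the open loading end, a good place to lay the blank's centre. Axes as the chute's.
- guard_edge (a point): Middle of the uphill edge, top face, of the clear guard plate at chute x = 170 mm; it covers the chute from there down, 66 mm wide, underside 29 and top 32 mm above the floor, so the blank must be laid in uphill of it and slid under. A clamp knob stands on it 68 mm farther on, to 52 mm above the floor. The engraver's head overhangs from chute x = 270 mm on, 190 mm above the desk.
- keeper: Brass spring keeper (one-way pawl) on the chute's +y side, arm 42 x 3 x 10 mm. Origin on its hinge pin, 112 mm down the chute and 35 mm to +y, at floor height; at rest its axes are the chute's. Pushed aside by the blank it turns about the chute's +z by up to 0.2 rad. Pushing the blank past it takes about 2 to 7 N; it is fully sprung back once the blank's centre is past x = 170 mm.
- keeper_nose (a point): Centre of the keeper's rounded nose (radius 2.5 mm, 6.5 to 16.5 mm above the floor); at rest at chute x 151, y 23.5 mm, so it juts 7 mm into the channel.
- escapement: Escapement at the lower end, under the guard. Origin on the floor's centre line at chute x = 222 mm, axes as the chute's. Carries the stop: a steel blade 26 mm wide, 4 to 18 mm above the floor, facing uphill, set by the last user with its face anywhere from chute x = 196 to 213 mm (not measured: feel for it). It is sprung: yields above 3 N by 2 N per mm, bottoms at 9 N after 3 mm.
- seal_stone: Bystander: square stone 32 x 32 x 60 mm standing upright on the felt. Origin at the centre of its underside.
- paste_jar: Bystander: round white porcelain jar with a knobbed lid, diameter 62 mm, 41 mm high. Origin at the centre of its underside.
- paperweight: Bystander: brass bar 170 x 26 x 14 mm lying on the felt, long side along its x. Origin at the centre of its underside.
- ink_lid: Bystander: black disc, diameter 76 mm, 10 mm thick, lying on the felt. Origin at the centre of its underside.
- ink_dish: Bystander: black shallow bowl, diameter 74 mm, 22 mm high. Origin at the centre of its underside.
- brush: Bystander: wooden brush lying on the felt along its x.
There are look-alikes about, which are no part of the job. What is shaped like the blank but purple or red is not meant.

How it is judged (in metres and radians):
On the way, in this order (a step that is already met when the one before it is completed fails the run):
1. the blank lies flat in the open part of the chute, uphill of the keeper (x of blank in the frame of chute between 0.01 and 0.148 m and y of blank in the frame of chute between -0.012 and 0.012 m and z of blank in the frame of chute below 0.003 m and angle between the z axis of blank and the z axis of chute, either way round below 0.08 rad), for 0.1 s.
2. the blank is pressed firmly against the stop, with more than 2 N (contact force between blank and escapement above 2 N), for 0.15 s.
At the end, for the whole second after the job is handed in: The blank lies flat on the chute floor (within 0.06 rad and 3 mm), at rest, against the stop (no more than 1.5 mm from it: the centres of the blank and of the 6 mm thick blade less than 30.7 mm apart), its centre 166 to 190 mm down the chute, with the keeper sprung back behind it (within 0.04 rad) (distance between blank_c0 and stop_finger_c0 below 0.0307 m and x of blank in the frame of chute between 0.166 and 0.19 m and z of blank in the frame of chute below 0.003 m and angle between the z axis of blank and the z axis of chute, either way round below 0.06 rad and angle between the x axis of keeper and the x axis of chute, either way round below 0.04 rad and linear speed of blank below 0.01 m/s); the robot touches nothing.
It fails at once if the stop is forced: the blank presses on the escapement with more than 14 N (contact force between blank and escapement above 14 N).
It fails at once if the robot pushes on the escapement itself (contact force between the arm and escapement above 5 N).
It fails at once if another thing on the desk is moved by more than 25 mm (distance of any of seal_stone, paste_jar, paperweight, ink_lid, ink_dish, brush from where it was at the start of the episode above 0.025 m).
It also fails if it takes over 64 s, if anything falls off the work surface, if the arm or the gripper's body presses on something with over 40 N, if the wrist force passes 120 N, or if a joint passes its speed limit or range.

## Working session

There is one attempt and no reset: what is moved stays moved. The work goes in short steps, Python scripts to look and compute and a tool call to move; the robot and the scene stay as the last step left them, time stands still between calls to the robot, and variables do not carry over. Pictures are saved under pics/ and viewed, at most 10 in all, crops included, and the job is handed in when it is done.

Besides the shell and the picture viewer there is one more tool, called in YAML: its name, and indented under it one key for each argument. step_arm: Moves the arm, as the interface text tells. Scaled input: -1 to 1 covers 0.3 m each way for a shift and 45 degrees each way for a turn. Its arguments: {"type":"object","properties":{"steps":{"type":"array"}},"required":["steps"]}

```bash
mkdir -p pics; cat > h.py <<'E'
from rig import *
import numpy as np, cv2
def K(c):
    h=c["image"].shape[0]; f=h/2/np.tan(np.radians(c["vertical_fov"])/2); return f
def ray(c,u,v):
    f=K(c); d=np.array([(u-c["cx"])/f,(v-c["cy"])/f]); s=d.copy()
    for _ in range(30): s=d/(1+c["k1"]*(s@s))
    T=np.array(c["world_from_camera"]); return T[:3,3],T[:3,:3]@np.array([*s,1])
def at_z(c,u,v,z):
    o,d=ray(c,u,v); return o+d*(z-o[2])/d[2]
def proj(c,P):
    T=np.array(c["world_from_camera"]); q=T[:3,:3].T@(np.array(P)-T[:3,3]); s=q[:2]/q[2]
    s=s*(1+c["k1"]*(s@s)); f=K(c); return s*f+np.array([c["cx"],c["cy"]])
def save(c,n): cv2.imwrite("pics/"+n,c["image"][:,:,::-1])
E
python3 - <<'E'
from h import *
for n in("scene","top"):
    c=capture(n); save(c,n+"0.png"); print(n,c["vertical_fov"],c["cx"],c["cy"],c["k1"]); print(np.round(c["world_from_camera"],3))
    import pickle; pickle.dump(c,open(n+"0.pkl","wb"))
print(read_state())
E
```

```text
scene 48.36252775161479 316.3431446279254 236.72278620857054 -0.15669345088159745
[[ 0.24   0.55  -0.8    1.253]
 [ 0.971 -0.153  0.186 -0.275]
 [-0.02  -0.821 -0.57   0.652]
 [ 0.     0.     0.     1.   ]]
top 49.257262925177336 326.0779891944793 252.01447754438567 -0.09512781780197577
[[ 0.02  -0.999  0.047  0.46 ]
 [-0.999 -0.019  0.027 -0.129]
 [-0.026 -0.047 -0.999  1.118]
 [ 0.     0.     0.     1.   ]]
{'time_s': 0.1, 'joint_positions': array([-7.52010965e+01,  3.02732478e+01,  8.21464840e+01, -1.67458480e-03,
        6.76906167e+01, -1.02264857e+01]), 'qvel': array([-0.08644908, -0.09090486, -0.21012521, -0.03249316,  0.05507783,
        0.05109825]), 'tau': array([-9.42130350e-05, -4.40984952e+01, -1.77150410e+01,  6.35495991e-02,
        5.34155464e-02, -5.33021444e-05]), 'position': array([ 0.2642609 , -0.56572857,  0.24668787]), 'tcp_rot': array([[ 9.06115803e-01,  4.23029412e-01, -5.18080913e-04],
       [ 4.23029611e-01, -9.06113959e-01,  1.85515039e-03],
       [ 3.15342832e-04, -1.90014465e-03, -9.99998145e-01]]), 'force': array([ 0.17451488, -0.76672283,  0.57679719]), 'moment': array([-0.02779902, -0.00521235,  0.03640993]), 'grasp_force': 0.0, 'opening': 1.0016386542164675}
```

View pics/scene0.png

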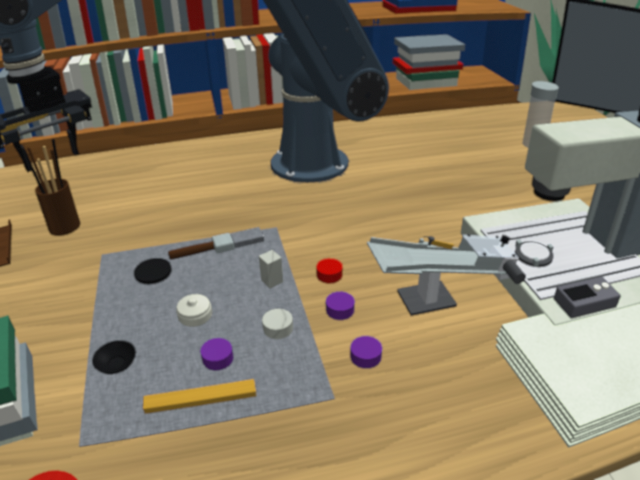

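View pics/top0.png

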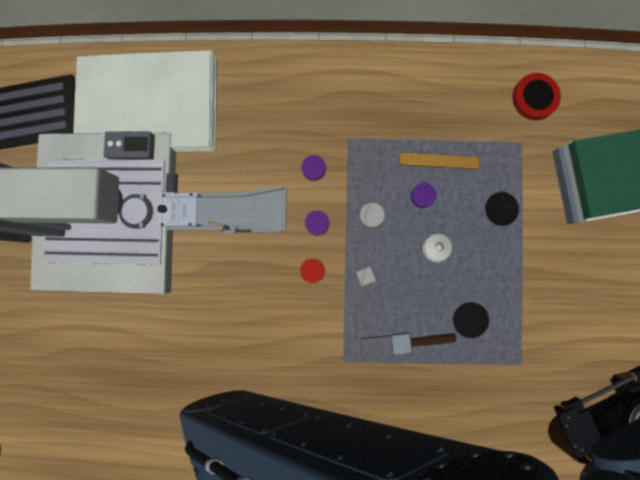

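Scene: the blank is the pale disc at about (278,322). In the top view it is at (372,215). The chute runs left in the top view from its loading edge at about (286,188–232), with the keeper near (237,228). Next I'll enlarge the chute in both views.

```bash
python3 - <<'E'
from h import *
import pickle
t=pickle.load(open("top0.pkl","rb"));s=pickle.load(open("scene0.pkl","rb"))
a=cv2.resize(t["image"][175:245,150:300],(750,350)[:2],interpolation=cv2.INTER_CUBIC) #x5
b=cv2.resize(s["image"][225:320,360:535],(788,428),interpolation=cv2.INTER_CUBIC) #x4.5
cv2.imwrite("pics/ct.png",a[:,:,::-1]);cv2.imwrite("pics/cs.png",b[:,:,::-1])
for z in (0.026,):print(at_z(t,372,215,z),at_z(s,278.5,317,z))
E
```

```text
[ 0.59059844 -0.19397964  0.026     ] [ 0.5896285  -0.19072605  0.026     ]
```

View pics/ct.png

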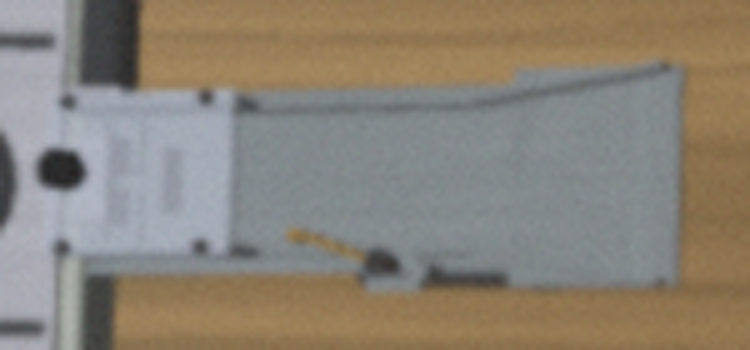

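View pics/cs.png

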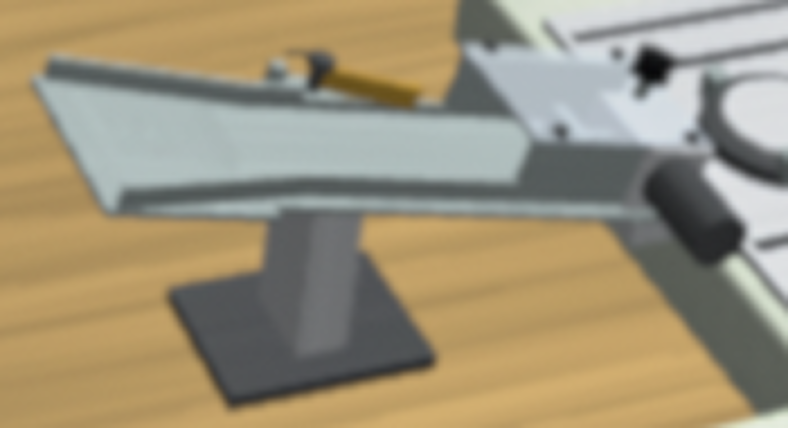

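The top crop shows the upper floor corners at (682,67) and (678,286), the guard edge from (236,93) to (232,252), and the keeper tip at (294,236). The scene crop shows the floor corners at (35,80) and (110,212), and the guard edge from (466,43) to (533,138). I'll fit the chute pose to these.

```bash
cat > fit.py <<'E'
from h import *
import pickle
from scipy.optimize import least_squares
from scipy.spatial.transform import Rotation as R
t=pickle.load(open("top0.pkl","rb"));s=pickle.load(open("scene0.pkl","rb"))
T=lambda x,y:((x+.5)/5-.5+150,(y+.5)/5-.5+175)
S=lambda x,y:((x+.5)/4.5-.5+360,(y+.5)/4.5-.5+225)
def CR(yaw): # chute x horizontally along yaw, sloping down 14
    return (R.from_euler('z',yaw)*R.from_euler('y',np.radians(14))).as_matrix()
def obs(w):
    return [(t,T(682,67),(-5,-w,0)),(t,T(678,286),(-5,w,0)),(t,T(236,93),(170,-33,32)),(t,T(232,252),(170,33,32)),(t,T(291,236),(153,24,16)),
    (s,S(35,80),(-5,w,0)),(s,S(110,212),(-5,-w,0)),(s,S(466,43),(170,33,32)),(s,S(533,138),(170,-33,32)),(s,S(417,92),(153,23,16.5))]
def res(p):
    M=CR(p[3]);return np.concatenate([proj(c,np.array(p[:3])+M@(np.array(q)/1000))-np.array(uv) for c,uv,q in obs(p[4])])
r=least_squares(res,[0.6,0.0,0.1,1.57,43],x_scale=[.1,.1,.1,.1,10])
if __name__=="__main__":
    print(r.x,np.round(r.fun.reshape(-1,2),1).tolist())
    p=r.x;M=CR(p[3]);print(np.round(M,4))
    for x in(45,170,205,255):print(x,p[:3]+M@np.array([x/1000,0,0]))
    np.save("chute.npy",p[:4])
    for k,c in(("t",t),("s",s)):
        hsv=cv2.cvtColor(c["image"],cv2.COLOR_RGB2GRAY)
        u,v=(372,215) if k=="t" else (278,322)
        m=(hsv>150).astype(np.uint8); n,l,st,ce=cv2.connectedComponentsWithStats(m); i=l[v,u]; print(k,st[i],ce[i],at_z(c,*ce[i],0.026))
E
python3 fit.py
```

```text
[ 5.87117692e-01 -1.73691040e-02  1.18140842e-01  1.57244657e+00
  4.22824674e+01] [[0.0, -0.2], [-0.2, -0.3], [-0.0, -0.7], [-0.3, 0.9], [-0.3, 0.3], [-0.6, -0.3], [-0.6, -0.0], [-1.5, 0.5], [1.0, 0.6], [1.0, -0.5]]
[[-1.600e-03 -1.000e+00 -4.000e-04]
 [ 9.703e-01 -1.700e-03  2.419e-01]
 [-2.419e-01 -0.000e+00  9.703e-01]]
45 [0.58704564 0.02629414 0.10725436]
170 [0.58684548 0.14758094 0.07701412]
205 [0.58678944 0.18154125 0.06854685]
255 [0.58670938 0.23005597 0.05645076]
t [367 204  17  22 255] [374.58039216 214.95686275] [ 0.59078683 -0.19937658  0.026     ]
s [262 308  31  22 518] [276.93822394 318.46138996] [ 0.59248693 -0.19395677  0.026     ]
```

```bash
cat > go.py <<'E'
from h import *
import sys
from scipy.spatial.transform import Rotation as R
def go(pos,Rt):
    st=read_state();Rc=np.array(st["tcp_rot"])
    d=Rc.T@(np.array(pos)-st["position"]);w=R.from_matrix(Rc.T@Rt).as_rotvec(degrees=True)
    print("t",round(st["time_s"],2),"pos",np.round(st["position"],4),"F",np.round(st["force"],2),"d_mm",np.round(d*1000,1),"shift",np.round(d/.3,4),"w",np.round(w,2),"turn",np.round(w/45,4))
down=np.array([[1,0,0],[0,-1,0],[0,0,-1.]])
p=np.load("chute.npy")
CM=(R.from_euler('z',p[3])*R.from_euler('y',np.radians(14))).as_matrix()
CT=np.column_stack([-CM[:,1],-CM[:,0],-CM[:,2]]) # tool y = -chute x, z = -chute z, x=-chute y
def chute(x,y,tip): # TCP pose w/ fingertip height above floor (m)
    return p[:3]+CM@np.array([x,y,tip+0.025])
E
python3 - <<'E'
from go import *
print(np.linalg.det(CT)); go([.59,-.192,.16],down)
E
```

```text
1.0000000000000009
t 0.1 pos [ 0.2643 -0.5657  0.2467] F [ 0.17 -0.77  0.58] d_mm [ 453.2 -200.7   87.2] shift [ 1.5108 -0.6689  0.2907] w [-1.100e-01  1.000e-02  2.503e+01] turn [-2.500e-03  1.000e-04  5.561e-01]
```

step_arm:
  steps:
    - [0.9,-0.4,0,0,0,0.556,-1]
    - [0.9,-0.4,0,0,0,0.556,-1]
    - [0.9,-0.4,0,0,0,0.556,-1]
    - [0.9,-0.4,0,0,0,0.556,-1]
    - [0.9,-0.4,0,0,0,0.556,-1]
    - [0.9,-0.4,0,0,0,0.556,-1]
    - [0.9,-0.4,0,0,0,0.556,-1]
    - [0.9,-0.4,0,0,0,0.556,-1]

```text
time_s: 0.77
position: [0.4613, -0.3374, 0.2472]
tcp_rot: [[1.0, 0.006, 0.001], [0.006, -1.0, 0.004], [0.001, -0.004, -1.0]]
force: [-0.5, -0.1, -0.1]
opening: 0.998
grasp_force: 0.0
```

```bash
python3 -c "
from go import *
go([.59,-.192,.12],down)"
```

```text
t 0.77 pos [ 0.4613 -0.3374  0.2472] F [-0.46 -0.05 -0.06] d_mm [ 129.4 -144.2  127.8] shift [ 0.4314 -0.4807  0.4261] w [-0.22 -0.04  0.33] turn [-0.005  -0.0009  0.0073]
```

step_arm:
  steps:
    - [0.43,-0.48,0.3,0,0,0,-1]
    - [0.43,-0.48,0.3,0,0,0,-1]
    - [0.43,-0.48,0.426,0,0,0,-1]
    - [0.43,-0.48,0.426,0,0,0,-1]
    - [0.43,-0.48,0.426,0,0,0,-1]
    - [0.43,-0.48,0.426,0,0,0,-1]
    - [0.43,-0.48,0.426,0,0,0,-1]
    - [0.43,-0.48,0.426,0,0,0,-1]

```text
time_s: 1.43
position: [0.5868, -0.1983, 0.1182]
tcp_rot: [[1.0, 0.003, -0.003], [0.003, -1.0, 0.001], [-0.003, -0.001, -1.0]]
force: [0.2, -0.0, 0.4]
opening: 0.998
grasp_force: 0.0
```

```bash
python3 -c "
from go import *
go([.59,-.192,.034],down)
for n in('scene','top'):
    c=capture(n)
    if n=='scene': a=cv2.resize(c['image'][230:380,200:400],(800,600),interpolation=3);cv2.imwrite('pics/g1.png',a[:,:,::-1])
    print([np.round(proj(c,[.59,-.192,z]),1) for z in(.002,.026)])
"
```

```text
t 1.43 pos [ 0.5868 -0.1983  0.1182] F [ 0.2  -0.02  0.37] d_mm [ 3.5 -6.2 84.2] shift [ 0.0117 -0.0205  0.2806] w [-0.07  0.18  0.15] turn [-0.0015  0.004   0.0033]
[array([278.7, 327.4]), array([277.8, 317.3])]
[array([370.4, 216.6]), array([371. , 215.3])]
```

View pics/g1.png

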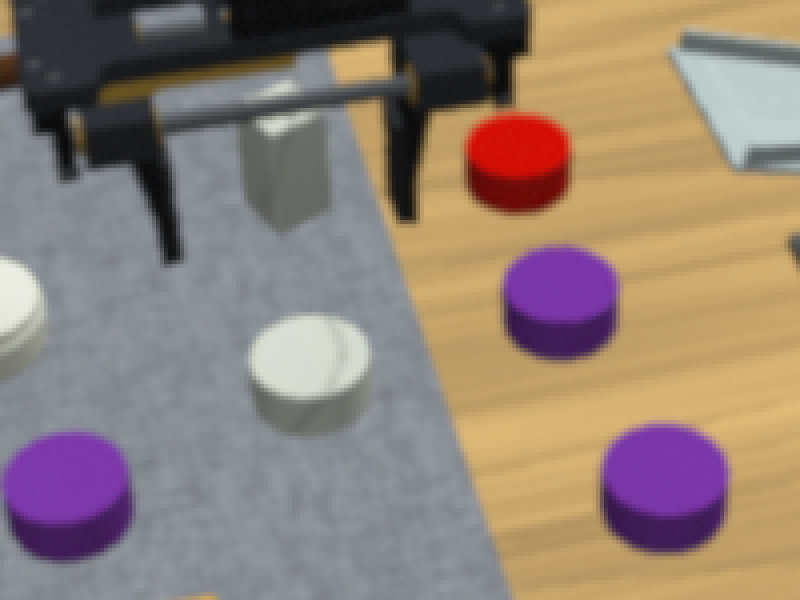

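The blank's top sits at crop (310,360), which is about (277.5,320) in the scene. That puts it about 3 mm farther in x than I estimated. The fingers are above and clear of it.

step_arm:
  steps:
    - [0.01,0,0.1,0,0,0,-1]
    - [0.01,0,0.15,0,0,0,-1]
    - [0.01,0,0.15,0,0,0,-1]
    - [0.01,0,0.15,0,0,0,-1]

```text
time_s: 1.87
position: [0.5897, -0.2007, 0.0754]
tcp_rot: [[1.0, -0.002, -0.0], [-0.002, -1.0, -0.0], [-0.0, 0.0, -1.0]]
force: [0.0, 0.3, 0.1]
opening: 1.002
grasp_force: 0.0
```

```bash
python3 -c "
from go import *
go([.593,-.192,.034],down)"
```

```text
t 1.87 pos [ 0.5897 -0.2007  0.0754] F [0.03 0.31 0.09] d_mm [ 3.3 -8.7 41.4] shift [ 0.011  -0.0291  0.1379] w [ 0.01  0.01 -0.11] turn [ 0.0002  0.0001 -0.0024]
```

step_arm:
  steps:
    - [0.011,-0.029,0.0,0,0,0,-1]
    - [0.011,-0.029,0.07,0,0,0,-1]
    - [0.011,-0.029,0.138,0,0,0,-1]
    - [0.011,-0.029,0.138,0,0,0,-1]
    - [0.011,-0.029,0.138,0,0,0,1]
    - [0.011,-0.029,0.138,0,0,0,1]
    - [0.011,-0.029,0.138,0,0,0,1]
    - [0.011,-0.029,0.138,0,0,0,1]

```text
time_s: 2.53
position: [0.5945, -0.1911, 0.0349]
tcp_rot: [[1.0, 0.0, 0.002], [0.0, -1.0, -0.001], [0.002, 0.001, -1.0]]
force: [0.3, 0.1, 0.5]
opening: 0.779
grasp_force: 0.0
```

step_arm:
  steps:
    - [0,0,0,0,0,0,1]
    - [0,0,0,0,0,0,1]
    - [0,0,0,0,0,0,1]
    - [0,0,0,0,0,0,1]
    - [0,0,0,0,0,0,1]

```text
time_s: 2.95
position: [0.5941, -0.1912, 0.0341]
tcp_rot: [[1.0, 0.0, 0.001], [0.0, -1.0, -0.001], [0.001, 0.001, -1.0]]
force: [0.1, -1.2, 5.3]
opening: 0.592
grasp_force: 30.0
```

step_arm:
  steps:
    - [0,0,-0.1,0,0,0,1]
    - [0,0,-0.2,0,0,0,1]
    - [0,0,-0.3,0,0,0,1]
    - [0,0,-0.4,0,0,0,1]
    - [0,0,-0.5,0,0,0,1]
    - [0,0,-0.6,0,0,0,1]
    - [0,0,-0.6,0,0,0,1]
    - [0,0,-0.6,0,0,0,1]

```text
time_s: 3.62
position: [0.5942, -0.1907, 0.2148]
tcp_rot: [[1.0, 0.0, 0.003], [0.0, -1.0, -0.001], [0.003, 0.001, -1.0]]
force: [-0.6, 0.1, -2.2]
opening: 0.587
grasp_force: 30.0
```

```bash
python3 -c "
from go import *
go(chute(.045,0,.047),CT)"
```

```text
t 3.62 pos [ 0.5942 -0.1907  0.2148] F [-0.57  0.11 -2.2 ] d_mm [  -7.3 -234.4   37.5] shift [-0.0242 -0.7814  0.1248] w [-13.94  -0.15  -0.11] turn [-0.3097 -0.0034 -0.0024]
```

step_arm:
  steps:
    - [-0.024,-0.12,0,-0.05,0,0,1]
    - [-0.024,-0.24,0,-0.1,0,0,1]
    - [-0.024,-0.36,0,-0.2,0,0,1]
    - [-0.024,-0.48,0,-0.31,0,0,1]
    - [-0.024,-0.6,0,-0.31,0,0,1]
    - [-0.024,-0.7,0.05,-0.31,0,0,1]
    - [-0.024,-0.76,0.08,-0.31,0,0,1]
    - [-0.024,-0.78,0.08,-0.31,0,0,1]

```text
time_s: 4.28
position: [0.5828, 0.047, 0.1849]
tcp_rot: [[1.0, 0.006, -0.008], [0.004, -0.971, -0.24], [-0.01, 0.24, -0.971]]
force: [-0.9, 0.3, -1.4]
opening: 0.588
grasp_force: 30.0
```

step_arm:
  steps:
    - [0,0,0,0,0,0,1]
    - [0,0,0,0,0,0,1]

```text
time_s: 4.45
position: [0.586, 0.0428, 0.1885]
tcp_rot: [[1.0, 0.001, -0.002], [0.0, -0.97, -0.242], [-0.002, 0.242, -0.97]]
force: [-0.6, -0.3, -1.1]
opening: 0.588
grasp_force: 30.0
```

```bash
python3 -c "
from go import *
go(chute(.045,0,.0085),CT)
c=capture('scene');a=cv2.resize(c['image'][170:320,350:550],(800,600),interpolation=3);cv2.imwrite('pics/g2.png',a[:,:,::-1])"
```

```text
t 4.45 pos [0.586  0.0428 0.1885] F [-0.63 -0.34 -1.12] d_mm [ 1.2 -3.6 49.3] shift [ 0.0039 -0.0121  0.1644] w [-0.02  0.13 -0.04] turn [-0.0004  0.003  -0.0009]
```

View pics/g2.png

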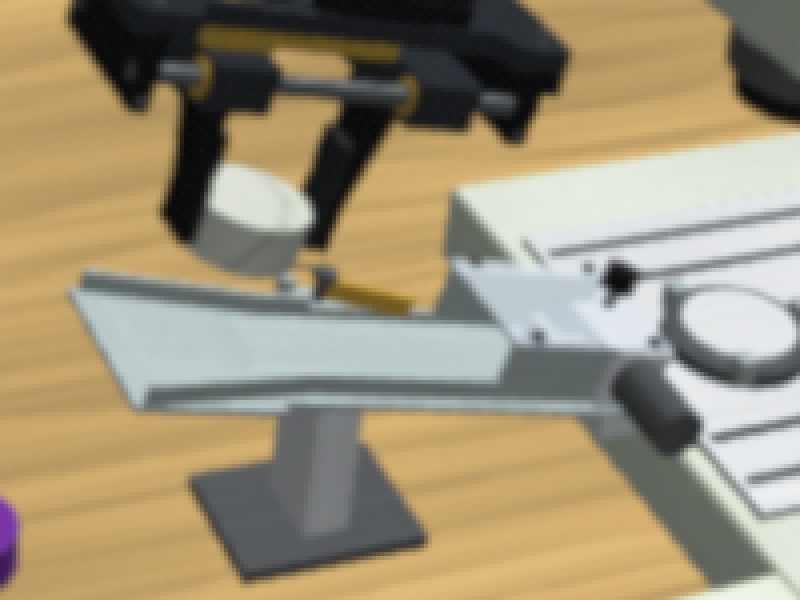

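The blank is gripped level with the chute, above its loading end. I'll lower it and feel for the floor.

step_arm:
  steps:
    - [0.004,-0.012,0.07,0,0,0,1]
    - [0.004,-0.012,0.13,0,0,0,1]
    - [0.004,-0.012,0.14,0,0,0,1]
    - [0.004,-0.012,0.145,0,0,0,1]
    - [0.004,-0.012,0.15,0,0,0,1]
    - [0.004,-0.012,0.15,0,0,0,1]

```text
time_s: 5.0
position: [0.5882, 0.0353, 0.1457]
tcp_rot: [[1.0, -0.001, 0.001], [-0.001, -0.97, -0.241], [0.002, 0.241, -0.97]]
force: [-0.1, -0.2, -0.3]
opening: 0.591
grasp_force: 30.0
```

step_arm:
  steps:
    - [0,0,0.004,0,0,0,1]
    - [0,0,0.008,0,0,0,1]
    - [0,0,0.008,0,0,0,1]

```text
time_s: 5.25
position: [0.5877, 0.0355, 0.1429]
tcp_rot: [[1.0, 0.0, 0.001], [0.0, -0.97, -0.241], [0.001, 0.241, -0.97]]
force: [0.8, -0.6, -1.5]
opening: 0.588
grasp_force: 30.0
```

step_arm:
  steps:
    - [0,0,0.003,0,0,0,1]
    - [0,0,0.006,0,0,0,1]
    - [0,0,0.006,0,0,0,1]

```text
time_s: 5.5
position: [0.5875, 0.0351, 0.1406]
tcp_rot: [[1.0, 0.0, -0.0], [0.0, -0.971, -0.241], [-0.0, 0.241, -0.971]]
force: [1.1, 0.4, -0.4]
opening: 0.592
grasp_force: 30.0
```

```bash
python3 -c "
from go import *
go(chute(.045,0,.007),CT)"
```

```text
t 5.5 pos [0.5875 0.0351 0.1406] F [ 1.07  0.37 -0.44] d_mm [-0.5  0.5  2.5] shift [-0.0015  0.0016  0.0084] w [-0.05  0.03 -0.07] turn [-0.0011  0.0006 -0.0016]
```

step_arm:
  steps:
    - [0,0,0.003,0,0,0,1]
    - [0,0,0.005,0,0,0,1]
    - [0,0,0.005,0,0,0,1]

```text
time_s: 5.75
position: [0.5875, 0.0346, 0.1391]
tcp_rot: [[1.0, 0.0, -0.0], [0.0, -0.971, -0.241], [-0.0, 0.241, -0.971]]
force: [-0.0, 0.5, -1.1]
opening: 0.591
grasp_force: 30.0
```

step_arm:
  steps:
    - [0,0,0.002,0,0,0,1]
    - [0,0,0.0035,0,0,0,1]
    - [0,0,0.0035,0,0,0,1]

```text
time_s: 6.0
position: [0.5875, 0.0346, 0.139]
tcp_rot: [[1.0, 0.0, 0.0], [0.0, -0.97, -0.241], [0.0, 0.241, -0.97]]
force: [-1.9, 2.4, 3.5]
opening: 0.592
grasp_force: 30.0
```

Contact with the floor; release.

step_arm:
  steps:
    - [0,0,0.001,0,0,0,1]
    - [0,0,0.001,0,0,0,-1]
    - [0,0,0.001,0,0,0,-1]
    - [0,0,0,0,0,0,-1]
    - [0,0,0,0,0,0,-1]
    - [0,0,0,0,0,0,-1]
    - [0,0,0,0,0,0,-1]
    - [0,0,0,0,0,0,-1]

```text
time_s: 6.67
position: [0.5876, 0.0343, 0.1381]
tcp_rot: [[1.0, 0.0, -0.0], [0.0, -0.971, -0.241], [-0.0, 0.241, -0.971]]
force: [-0.7, 0.3, 0.3]
opening: 0.972
grasp_force: 0.0
```

step_arm:
  steps:
    - [0,0,-0.06,0,0,0,-1]
    - [0,0,-0.14,0,0,0,-1]
    - [0,0,-0.15,0,0,0,-1]
    - [0,0,-0.15,0,0,0,-1]

```text
time_s: 7.0
position: [0.5888, 0.0455, 0.1835]
tcp_rot: [[1.0, -0.0, 0.004], [0.001, -0.971, -0.241], [0.004, 0.241, -0.97]]
force: [-0.2, 0.2, -0.3]
opening: 1.002
grasp_force: 0.0
```

```bash
python3 -c "
from go import *
go(chute(-.02,0,.04),CT);go(chute(-.02,0,.006),CT)
c=capture('scene');a=cv2.resize(c['image'][170:320,350:550],(800,600),interpolation=3);cv2.imwrite('pics/g3.png',a[:,:,::-1])"
```

```text
t 7.0 pos [0.5888 0.0455 0.1835] F [-0.18  0.22 -0.31] d_mm [-1.7 65.2 13.5] shift [-0.0057  0.2174  0.0452] w [-0.05 -0.22 -0.11] turn [-0.0011 -0.0048 -0.0024]
t 7.0 pos [0.5888 0.0455 0.1835] F [-0.18  0.22 -0.31] d_mm [-1.8 65.3 47.5] shift [-0.0061  0.2175  0.1585] w [-0.05 -0.22 -0.11] turn [-0.0011 -0.0048 -0.0024]
```

View pics/g3.png

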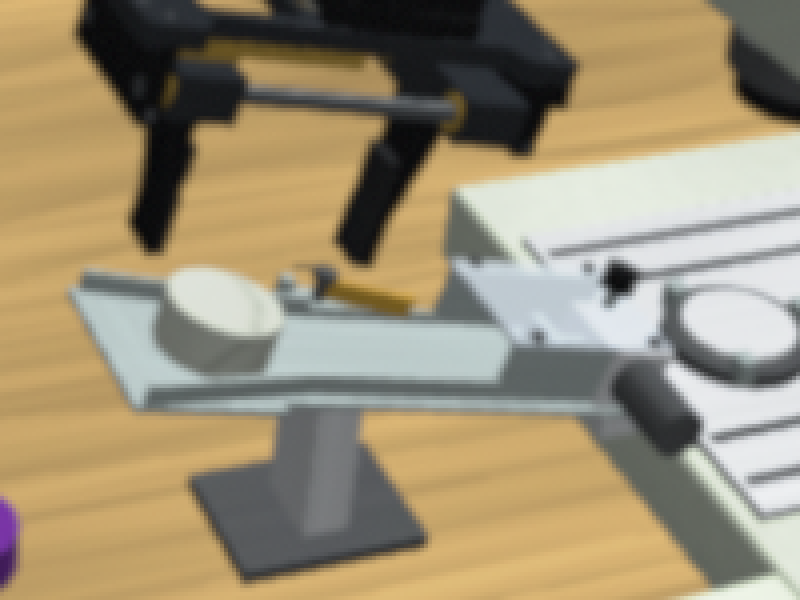

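The blank lies flat in the loading end. Next I'll bring the closed gripper behind it, leaning 7° so the tips lead.

```bash
cat >> go.py <<'E'
PT=CT@R.from_euler('x',7,degrees=True).as_matrix()
def push(x,h,y=0): return p[:3]+CM@np.array([x,y,h])-0.025*PT[:,2]
def cx():
    st=read_state();q=CM.T@(st["position"]+0.025*np.array(st["tcp_rot"])[:,2]-p[:3]);f=CM.T@np.array(st["force"])
    print("tip in chute mm",np.round(q*1000,1),"F chute",np.round(f,2),"t",st["time_s"])
E
python3 -c "
from go import *
print(PT[:,2]);cx();go(push(-.035,.045),PT)"
```

```text
[ 2.01114316e-04 -1.21869177e-01 -9.92546152e-01]
tip in chute mm [45.3 -0.8 52.4] F chute [ 0.3   1.13 -1.37] t 7.05
t 7.05 pos [0.5878 0.0453 0.1823] F [-1.13 -0.05 -1.4 ] d_mm [-0.6 83.4  7.5] shift [-0.0022  0.2779  0.025 ] w [ 6.95 -0.06 -0.08] turn [ 0.1544 -0.0013 -0.0018]
```

step_arm:
  steps:
    - [-0.002,0.1,0,0,0,0,-1]
    - [-0.002,0.2,0,0.08,0,0,-1]
    - [-0.002,0.27,0,0.154,0,0,0]
    - [-0.002,0.278,0,0.154,0,0,1]
    - [-0.002,0.278,0.025,0.154,0,0,1]
    - [-0.002,0.278,0.025,0.154,0,0,1]
    - [-0.002,0.278,0.025,0.154,0,0,1]
    - [-0.002,0.278,0.025,0.154,0,0,1]

```text
time_s: 7.72
position: [0.5862, -0.036, 0.1936]
tcp_rot: [[1.0, 0.002, -0.002], [0.002, -0.993, -0.122], [-0.003, 0.122, -0.993]]
force: [-0.3, 0.2, -0.4]
opening: 0.631
grasp_force: 0.0
```

step_arm:
  steps:
    - [0,0,0,0,0,0,1]
    - [0,0,0,0,0,0,1]
    - [0,0,0,0,0,0,1]
    - [0,0,0,0,0,0,1]
    - [0,0,0,0,0,0,1]
    - [0,0,0,0,0,0,1]

```text
time_s: 8.22
position: [0.587, -0.0374, 0.1949]
tcp_rot: [[1.0, 0.0, 0.0], [0.0, -0.992, -0.122], [0.0, 0.122, -0.992]]
force: [0.1, 0.2, -0.2]
opening: 0.168
grasp_force: 0.0
```

```bash
python3 -c "
from go import *
cx();go(push(-.03,.006),PT);go(push(.07,.006),PT)"
```

```text
tip in chute mm [-35.    0.1  44.8] F chute [ 0.27 -0.12 -0.15] t 8.2167
t 8.22 pos [ 0.587  -0.0374  0.1949] F [ 0.12  0.23 -0.21] d_mm [ 0.1 -0.2 39.1] shift [ 0.0004 -0.0007  0.1303] w [ 0.02 -0.   -0.08] turn [ 0.0005 -0.0001 -0.0018]
t 8.22 pos [ 0.587  -0.0374  0.1949] F [ 0.12  0.23 -0.21] d_mm [ -0.  -99.5  51.2] shift [-1.000e-04 -3.316e-01  1.708e-01] w [ 0.02 -0.   -0.08] turn [ 0.0005 -0.0001 -0.0018]
```

step_arm:
  steps:
    - [0,0,0.06,0,0,0,1]
    - [0,0,0.12,0,0,0,1]
    - [0,0,0.13,0,0,0,1]
    - [0,0,0.13,0,0,0,1]
    - [0,-0.033,0.134,0,0,0,1]
    - [0,-0.05,0.136,0,0,0,1]
    - [0,-0.066,0.138,0,0,0,1]
    - [0,-0.066,0.138,0,0,0,1]

```text
time_s: 8.88
position: [0.5871, -0.0215, 0.1517]
tcp_rot: [[1.0, 0.002, 0.001], [0.002, -0.993, -0.122], [0.001, 0.122, -0.993]]
force: [0.6, -0.3, -0.0]
opening: 0.006
grasp_force: 0.0
```

```bash
python3 -c "
from go import *
cx();go(push(.07,.006),PT)"
```

```text
tip in chute mm [-9.   0.   6.8] F chute [-0.27 -0.61 -0.08] t 8.8833
t 8.88 pos [ 0.5871 -0.0215  0.1517] F [ 0.62 -0.28 -0.01] d_mm [  0.  -78.4  10.4] shift [ 1.000e-04 -2.612e-01  3.460e-02] w [ 0.01 -0.04 -0.  ] turn [ 0.0002 -0.0008 -0.    ]
```

step_arm:
  steps:
    - [0,-0.018,0.002,0,0,0,1]
    - [0,-0.035,0.004,0,0,0,1]
    - [0,-0.052,0.006,0,0,0,1]
    - [0,-0.068,0.008,0,0,0,1]
    - [0,-0.085,0.01,0,0,0,1]
    - [0,-0.1,0.013,0,0,0,1]
    - [0,-0.116,0.015,0,0,0,1]
    - [0,-0.132,0.017,0,0,0,1]

```text
time_s: 9.55
position: [0.587, 0.0161, 0.1413]
tcp_rot: [[1.0, 0.0, 0.0], [0.0, -0.992, -0.122], [0.0, 0.122, -0.992]]
force: [1.1, -0.4, 0.5]
opening: 0.003
grasp_force: 0.4
```

```bash
python3 -c "
from go import *
cx();go(push(.07,.006),PT)
c=capture('scene');a=cv2.resize(c['image'][170:320,350:550],(800,600),interpolation=3);cv2.imwrite('pics/g4.png',a[:,:,::-1])"
```

```text
tip in chute mm [29.9  0.   5.7] F chute [-0.48 -1.07  0.42] t 9.55
t 9.55 pos [0.587  0.0161 0.1413] F [ 1.07 -0.36  0.52] d_mm [ -0.  -39.8   4.6] shift [-1.000e-04 -1.326e-01  1.540e-02] w [ 0.03  0.   -0.09] turn [ 0.0006  0.0001 -0.0019]
```

View pics/g4.png

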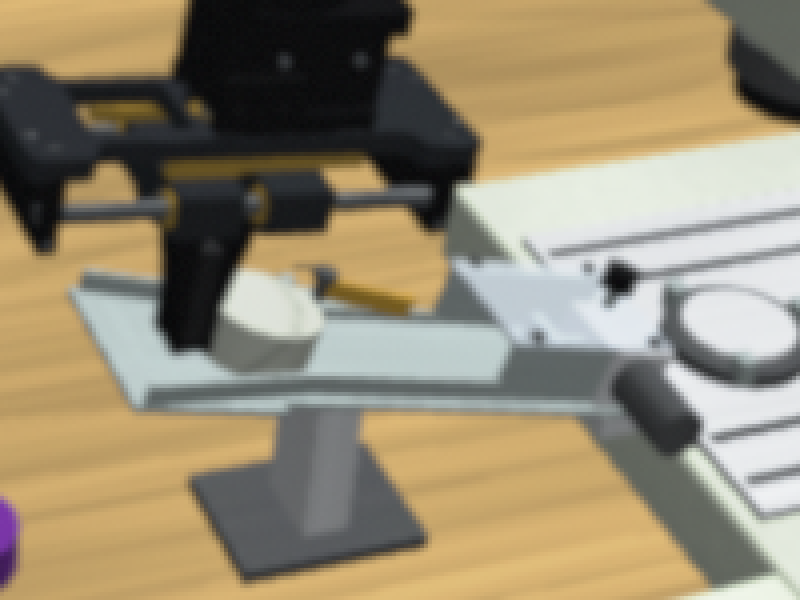

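The closed finger tapers, so it is touching the blank near its top edge. I'll back off and lean the tool further so the tip pushes low.

```bash
sed -i "s/R.from_euler('x',7,/R.from_euler('x',20,/" go.py; python3 -c "
from go import *
go(push(.01,.0075),PT)
print((PT.T@CM[:,0])/3)"
```

```text
t 9.6 pos [0.5868 0.017  0.141 ] F [ 0.1   0.53 -1.17] d_mm [ 0.3 26.1 -3.7] shift [ 0.001   0.0871 -0.0125] w [12.98  0.02 -0.07] turn [ 0.2885  0.0005 -0.0016]
[-1.06092908e-17 -3.13230874e-01  1.14006714e-01]
```

step_arm:
  steps:
    - [0.001,0.06,-0.012,0,0,0,1]
    - [0.001,0.087,-0.0125,0.05,0,0,1]
    - [0.001,0.087,-0.0125,0.15,0,0,1]
    - [0.001,0.087,-0.0125,0.288,0,0,1]
    - [0.001,0.087,-0.0125,0.288,0,0,1]
    - [0.001,0.087,-0.0125,0.288,0,0,1]

```text
time_s: 10.1
position: [0.5872, -0.011, 0.148]
tcp_rot: [[1.0, -0.003, -0.0], [-0.003, -0.995, 0.101], [-0.001, -0.101, -0.995]]
force: [-0.2, 0.3, 0.4]
opening: 0.003
grasp_force: 0.0
```

```bash
python3 -c "
from go import *
cx();go(push(.05,.0075),PT)"
```

```text
tip in chute mm [ 7.4 -0.1  7. ] F chute [0.2  0.2  0.49] t 10.1
t 10.1 pos [ 0.5872 -0.011   0.148 ] F [-0.2   0.31  0.43] d_mm [ -0.3 -40.2  14. ] shift [-0.0009 -0.1339  0.0467] w [ 0.18  0.01 -0.27] turn [ 0.0039  0.0002 -0.0059]
```

step_arm:
  steps:
    - [0,-0.017,0.006,0,0,0,1]
    - [0,-0.034,0.012,0,0,0,1]
    - [0,-0.051,0.018,0,0,0,1]
    - [0,-0.068,0.024,0,0,0,1]
    - [0,-0.085,0.03,0,0,0,1]
    - [0,-0.102,0.036,0,0,0,1]
    - [0,-0.118,0.041,0,0,0,1]
    - [0,-0.134,0.047,0,0,0,1]

```text
time_s: 10.77
position: [0.5873, 0.0325, 0.1383]
tcp_rot: [[1.0, 0.001, -0.0], [0.001, -0.995, 0.103], [0.0, -0.103, -0.995]]
force: [-0.0, -0.9, 0.4]
opening: 0.004
grasp_force: 0.2
```

```bash
python3 -c "
from go import *
cx();go(push(.09,.0075),PT)
c=capture('scene');a=cv2.resize(c['image'][170:320,350:550],(800,600),interpolation=3);cv2.imwrite('pics/g5.png',a[:,:,::-1])"
```

```text
tip in chute mm [52.  -0.2  8.1] F chute [-0.93  0.05  0.17] t 10.7667
t 10.77 pos [0.5873 0.0325 0.1383] F [-0.04 -0.86  0.39] d_mm [ -0.3 -35.5  13.5] shift [-0.0009 -0.1182  0.0451] w [ 0.07 -0.01 -0.06] turn [ 0.0016 -0.0002 -0.0014]
```

View pics/g5.png

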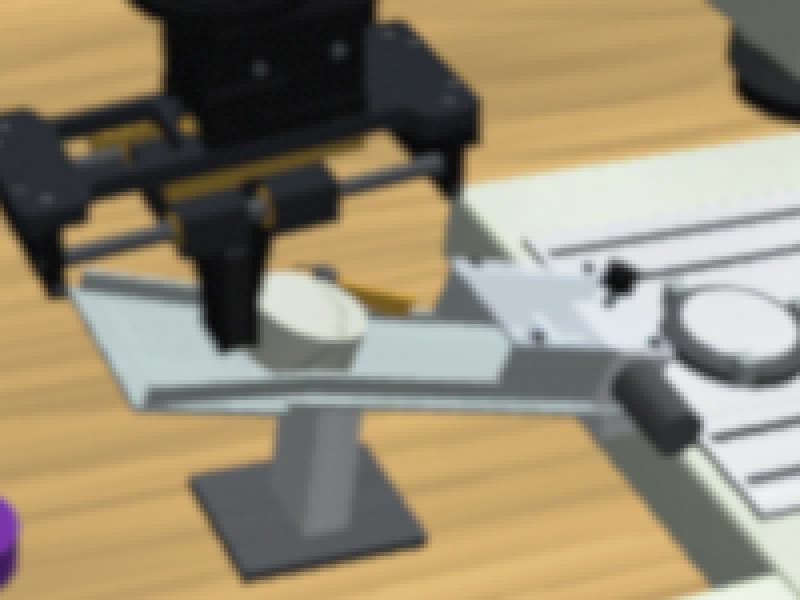

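```bash
python3 -c "
from go import *
from scipy.optimize import brentq
c=capture('scene')
print(brentq(lambda x:proj(c,p[:3]+CM@np.array([x,0,.024]))[0]-428.1,0,.2)); cx()"
```

```text
0.08769257176810595
tip in chute mm [52.4  0.1  8. ] F chute [-0.37 -0.04  0.38] t 10.8667
```

step_arm:
  steps:
    - [0,-0.013,0.005,0,0,0,1]
    - [0,-0.026,0.01,0,0,0,1]
    - [0,-0.039,0.015,0,0,0,1]
    - [0,-0.052,0.02,0,0,0,1]
    - [0,-0.065,0.024,0,0,0,1]
    - [0,-0.078,0.029,0,0,0,1]
    - [0,-0.091,0.034,0,0,0,1]
    - [0,-0.104,0.039,0,0,0,1]

```text
time_s: 11.53
position: [0.5873, 0.0644, 0.1299]
tcp_rot: [[1.0, 0.0, 0.0], [0.0, -0.995, 0.103], [0.0, -0.103, -0.995]]
force: [0.4, -1.2, 1.0]
opening: 0.005
grasp_force: 0.4
```

```bash
python3 -c "
from go import *
cx();go(push(.11,.0075),PT)"
```

```text
tip in chute mm [85.  -0.3  7.7] F chute [-1.36 -0.36  0.65] t 11.5333
t 11.53 pos [0.5873 0.0644 0.1299] F [ 0.37 -1.16  0.96] d_mm [ -0.3 -23.4   8.7] shift [-0.0011 -0.0779  0.029 ] w [ 0.06 -0.01 -0.08] turn [ 0.0014 -0.0002 -0.0019]
```

step_arm:
  steps:
    - [0,-0.0065,0.0025,0,0,0,1]
    - [0,-0.013,0.005,0,0,0,1]
    - [0,-0.0195,0.007,0,0,0,1]
    - [0,-0.026,0.0095,0,0,0,1]
    - [0,-0.0325,0.012,0,0,0,1]
    - [0,-0.039,0.014,0,0,0,1]
    - [0,-0.0455,0.0165,0,0,0,1]
    - [0,-0.052,0.019,0,0,0,1]

```text
time_s: 12.2
position: [0.5878, 0.0799, 0.126]
tcp_rot: [[1.0, -0.0, 0.001], [-0.0, -0.995, 0.103], [0.001, -0.103, -0.995]]
force: [1.7, -1.4, -0.4]
opening: 0.008
grasp_force: 1.0
```

step_arm:
  steps:
    - [0,-0.0065,0.0025,0,0,0,1]
    - [0,-0.013,0.005,0,0,0,1]
    - [0,-0.0195,0.007,0,0,0,1]
    - [0,-0.026,0.0095,0,0,0,1]
    - [0,-0.0325,0.012,0,0,0,1]

```text
time_s: 12.62
position: [0.5876, 0.0899, 0.1235]
tcp_rot: [[1.0, 0.0, 0.001], [0.0, -0.995, 0.103], [0.001, -0.103, -0.995]]
force: [1.2, -4.4, 1.8]
opening: 0.006
grasp_force: 2.5
```

```bash
python3 -c "
from go import *
cx();go(push(.125,.0075),PT)"
```

```text
tip in chute mm [111.3  -0.7   7.6] F chute [-4.68 -1.18  0.73] t 12.6167
t 12.62 pos [0.5876 0.0899 0.1235] F [ 1.19 -4.37  1.84] d_mm [ -0.7 -12.8   4.8] shift [-0.0023 -0.0426  0.016 ] w [ 0.09 -0.06 -0.09] turn [ 0.0021 -0.0013 -0.002 ]
```

step_arm:
  steps:
    - [0,-0.004,0.0015,0,0,0,1]
    - [0,-0.008,0.003,0,0,0,1]
    - [0,-0.012,0.0045,0,0,0,1]
    - [0,-0.016,0.006,0,0,0,1]
    - [0,-0.02,0.0075,0,0,0,1]
    - [0,-0.024,0.009,0,0,0,1]
    - [0,-0.028,0.01,0,0,0,1]
    - [0,-0.032,0.0115,0,0,0,1]

```text
time_s: 13.28
position: [0.5867, 0.1003, 0.1208]
tcp_rot: [[1.0, 0.0, -0.001], [0.0, -0.995, 0.104], [-0.001, -0.104, -0.995]]
force: [-0.5, -5.5, 3.6]
opening: 0.007
grasp_force: 2.7
```

step_arm:
  steps:
    - [0,-0.004,0.0015,0,0,0,1]
    - [0,-0.008,0.003,0,0,0,1]
    - [0,-0.012,0.0045,0,0,0,1]
    - [0,-0.016,0.006,0,0,0,1]
    - [0,-0.02,0.0075,0,0,0,1]
    - [0,-0.024,0.009,0,0,0,1]

```text
time_s: 13.78
position: [0.5869, 0.1083, 0.1188]
tcp_rot: [[1.0, -0.001, -0.001], [-0.001, -0.994, 0.105], [-0.001, -0.105, -0.994]]
force: [-0.2, -0.6, 1.5]
opening: 0.006
grasp_force: 0.3
```

```bash
python3 -c "
from go import *
cx();go(push(.135,.0075),PT)"
```

```text
tip in chute mm [130.3  -0.    7.5] F chute [-0.94  0.23  1.29] t 13.7833
t 13.78 pos [0.5869 0.1083 0.1188] F [-0.22 -0.6   1.48] d_mm [-0.  -4.4  1.6] shift [-0.0001 -0.0146  0.0054] w [-0.02  0.03 -0.13] turn [-0.0003  0.0006 -0.0028]
```

step_arm:
  steps:
    - [0,-0.0016,0.0006,0,0,0,1]
    - [0,-0.0032,0.0012,0,0,0,1]
    - [0,-0.0048,0.0018,0,0,0,1]
    - [0,-0.0064,0.0024,0,0,0,1]
    - [0,-0.008,0.003,0,0,0,1]
    - [0,-0.0096,0.0036,0,0,0,1]
    - [0,-0.0112,0.0042,0,0,0,1]
    - [0,-0.0128,0.0048,0,0,0,1]

```text
time_s: 14.45
position: [0.5873, 0.1116, 0.1179]
tcp_rot: [[1.0, -0.0, 0.0], [-0.0, -0.995, 0.104], [0.0, -0.104, -0.995]]
force: [-0.9, -0.1, 0.3]
opening: 0.01
grasp_force: 0.3
```

step_arm:
  steps:
    - [0,-0.0016,0.0006,0,0,0,1]
    - [0,-0.0032,0.0012,0,0,0,1]
    - [0,-0.0048,0.0018,0,0,0,1]
    - [0,-0.0064,0.0024,0,0,0,1]
    - [0,-0.0064,0.0024,0,0,0,1]

```text
time_s: 14.87
position: [0.5873, 0.1136, 0.1174]
tcp_rot: [[1.0, 0.0, 0.0], [0.0, -0.995, 0.104], [0.0, -0.104, -0.995]]
force: [-0.1, -0.2, 0.4]
opening: 0.004
grasp_force: 0.1
```

step_arm:
  steps:
    - [0,-0.0016,0.0006,0,0,0,1]
    - [0,-0.0032,0.0012,0,0,0,1]
    - [0,-0.0048,0.0018,0,0,0,1]
    - [0,-0.0064,0.0024,0,0,0,1]
    - [0,-0.0064,0.0024,0,0,0,1]

```text
time_s: 15.28
position: [0.5872, 0.1156, 0.1169]
tcp_rot: [[1.0, 0.0, 0.0], [0.0, -0.995, 0.104], [0.0, -0.104, -0.995]]
force: [0.6, -0.7, 0.6]
opening: 0.004
grasp_force: 0.2
```

step_arm:
  steps:
    - [0,-0.0016,0.0006,0,0,0,1]
    - [0,-0.0032,0.0012,0,0,0,1]
    - [0,-0.0048,0.0018,0,0,0,1]
    - [0,-0.0048,0.0018,0,0,0,1]

```text
time_s: 15.62
position: [0.5872, 0.1171, 0.1165]
tcp_rot: [[1.0, 0.0, 0.0], [0.0, -0.995, 0.104], [0.0, -0.104, -0.995]]
force: [0.5, -0.1, 0.3]
opening: 0.005
grasp_force: 0.2
```

step_arm:
  steps:
    - [0,-0.0016,0.0006,0,0,0,1]
    - [0,-0.0032,0.0012,0,0,0,1]
    - [0,-0.0048,0.0018,0,0,0,1]
    - [0,-0.0048,0.0018,0,0,0,1]

```text
time_s: 15.95
position: [0.5873, 0.1186, 0.1161]
tcp_rot: [[1.0, 0.0, -0.0], [0.0, -0.995, 0.104], [0.0, -0.104, -0.995]]
force: [-0.3, -0.6, 0.5]
opening: 0.004
grasp_force: 0.2
```

```bash
python3 -c "
from go import *
cx()"
```

```text
tip in chute mm [140.9  -0.4   7.4] F chute [-0.68  0.34  0.31] t 15.95
```

step_arm:
  steps:
    - [0,-0.0016,0.0006,0,0,0,1]
    - [0,-0.0032,0.0012,0,0,0,1]
    - [0,-0.0048,0.0018,0,0,0,1]
    - [0,-0.0048,0.0018,0,0,0,1]

```text
time_s: 16.28
position: [0.5872, 0.1201, 0.1157]
tcp_rot: [[1.0, 0.0, -0.0], [0.0, -0.995, 0.104], [-0.0, -0.104, -0.995]]
force: [0.0, -0.5, 0.5]
opening: 0.002
grasp_force: 0.2
```

step_arm:
  steps:
    - [0,-0.0016,0.0006,0,0,0,1]
    - [0,-0.0032,0.0012,0,0,0,1]
    - [0,-0.0048,0.0018,0,0,0,1]
    - [0,-0.0048,0.0018,0,0,0,1]

```text
time_s: 16.62
position: [0.5872, 0.1216, 0.1153]
tcp_rot: [[1.0, 0.0, -0.0], [0.0, -0.995, 0.104], [-0.0, -0.104, -0.995]]
force: [0.4, -0.6, -0.0]
opening: 0.004
grasp_force: 0.2
```

step_arm:
  steps:
    - [0,-0.0016,0.0006,0,0,0,1]
    - [0,-0.0032,0.0012,0,0,0,1]
    - [0,-0.0048,0.0018,0,0,0,1]
    - [0,-0.0048,0.0018,0,0,0,1]

```text
time_s: 16.95
position: [0.5872, 0.123, 0.1149]
tcp_rot: [[1.0, 0.0, -0.0], [0.0, -0.995, 0.104], [-0.0, -0.104, -0.995]]
force: [0.8, -0.9, -0.5]
opening: 0.006
grasp_force: 0.2
```

step_arm:
  steps:
    - [0,-0.0016,0.0006,0,0,0,1]
    - [0,-0.0032,0.0012,0,0,0,1]
    - [0,-0.0048,0.0018,0,0,0,1]
    - [0,-0.0048,0.0018,0,0,0,1]

```text
time_s: 17.28
position: [0.5872, 0.1245, 0.1145]
tcp_rot: [[1.0, 0.0, -0.0], [0.0, -0.995, 0.104], [-0.0, -0.104, -0.995]]
force: [-0.1, -0.0, 0.6]
opening: 0.005
grasp_force: 0.2
```

step_arm:
  steps:
    - [0,-0.0016,0.0006,0,0,0,1]
    - [0,-0.0032,0.0012,0,0,0,1]
    - [0,-0.0048,0.0018,0,0,0,1]
    - [0,-0.0048,0.0018,0,0,0,1]

```text
time_s: 17.62
position: [0.5873, 0.1259, 0.1142]
tcp_rot: [[1.0, 0.0, -0.0], [0.0, -0.995, 0.103], [0.0, -0.103, -0.995]]
force: [-0.0, -0.5, 0.3]
opening: 0.005
grasp_force: 0.3
```

step_arm:
  steps:
    - [0,-0.0016,0.0006,0,0,0,1]
    - [0,-0.0032,0.0012,0,0,0,1]
    - [0,-0.0048,0.0018,0,0,0,1]
    - [0,-0.0048,0.0018,0,0,0,1]

```text
time_s: 17.95
position: [0.5874, 0.1267, 0.114]
tcp_rot: [[1.0, 0.001, 0.0], [0.001, -0.995, 0.102], [0.0, -0.102, -0.995]]
force: [-0.9, -4.5, 3.0]
opening: 0.006
grasp_force: 2.4
```

The stop is felt at about 4.5 N. I'll hold it with a touch more, then look.

step_arm:
  steps:
    - [0,-0.001,0.0003,0,0,0,1]
    - [0,-0.001,0.0003,0,0,0,1]
    - [0,-0.001,0.0003,0,0,0,1]
    - [0,-0.001,0.0003,0,0,0,1]
    - [0,-0.001,0.0003,0,0,0,1]

```text
time_s: 18.37
position: [0.5874, 0.1272, 0.1139]
tcp_rot: [[1.0, 0.0, 0.0], [0.0, -0.995, 0.103], [0.0, -0.103, -0.995]]
force: [-0.6, -6.1, 2.3]
opening: 0.008
grasp_force: 2.9
```

```bash
python3 -c "
from go import *
cx()"
```

```text
tip in chute mm [149.8  -0.5   7.3] F chute [-6.49  0.66  0.72] t 18.3667
```

step_arm:
  steps:
    - [0,0.0015,-0.0005,0,0,0,1]
    - [0,0.003,-0.001,0,0,0,1]
    - [0,0.005,-0.002,0,0,0,1]
    - [0,0.008,-0.003,0,0,0,1]
    - [0,0.015,-0.005,0,0,0,1]
    - [0,0.04,-0.015,0,0,0,1]
    - [0,0.06,-0.022,0,0,0,1]
    - [0,0.06,-0.022,0,0,0,1]

```text
time_s: 19.03
position: [0.5876, 0.108, 0.1187]
tcp_rot: [[1.0, -0.001, 0.001], [-0.001, -0.995, 0.103], [0.001, -0.103, -0.995]]
force: [0.3, 0.2, 0.5]
opening: 0.003
grasp_force: 0.0
```

step_arm:
  steps:
    - [0,0,-0.1,0,0,0,1]
    - [0,0.05,-0.2,0,0,0,1]
    - [0,0.15,-0.3,0,0,0,1]
    - [0,0.25,-0.35,0,0,0,1]
    - [0,0.35,-0.35,0,0,0,1]
    - [0,0.4,-0.35,0,0,0,1]
    - [0,0.4,-0.35,0,0,0,1]

```text
time_s: 19.62
position: [0.5873, -0.0243, 0.2102]
tcp_rot: [[1.0, -0.004, 0.0], [-0.004, -0.995, 0.103], [-0.0, -0.103, -0.995]]
force: [-0.1, 1.2, 0.2]
opening: 0.003
grasp_force: 0.0
```

```bash
python3 -c "
from go import *
cx()
a=capture('scene')['image'][220:300,410:530];b=capture('top')['image'][180:240,150:240]
a=cv2.resize(a,(450,300),interpolation=3);b=cv2.resize(b,(450,300),interpolation=3)
cv2.imwrite('pics/g6.png',np.vstack([a,b])[:,:,::-1])"
```

```text
tip in chute mm [-20.5  -0.2  64.2] F chute [1.15 0.14 0.48] t 19.6167
```

View pics/g6.png

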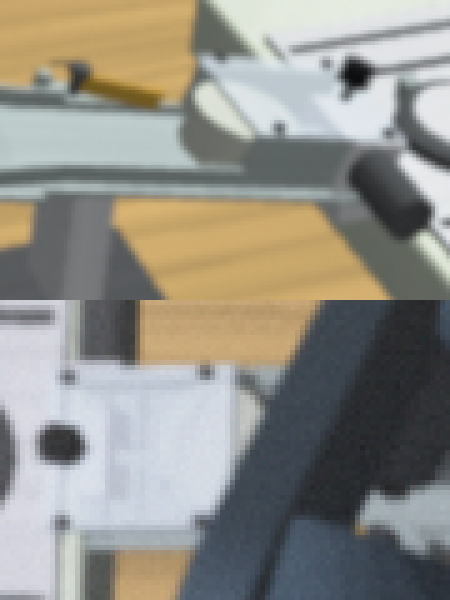

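The blank lies flat under the guard edge, at crop (215,125), with the keeper sprung back behind it at (120,85). The arm is clear, so I'm handing in.

```bash
python3 -c "
from rig import *
print(hand_in())"
```

```text
the job is handed in; nothing more can be done
None
```

I handed the job in at about 20 s: the blank was pushed past the keeper, pressed on the stop at about 6 N and released against it; the last picture shows it flat with the keeper back, but no verdict came back.

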